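Find the rattling objective cases on the tip rack

TASK

Two of the four sealed microscope-objective cases on the tip rack hold a piece that has come loose. Tip the cases to find out which two: press down a cradle's front tab and let it go, and the shifted weight of a loose piece keeps that cradle tipped. Lay the two rattling cases flat on the floor of the steel tray without dropping them, leave the two solid ones lying level in their own cradles, and do not disturb the tube rack, flask or bottle.

Things in the scene. Friction and masses are not known exactly. Their poses are not given: they have to be found in the camera images.
- rack: black tip rack fixed to the bench: base 170 x 345 x 10 mm with four aluminium tipping cradles side by side along its y, 82 mm apart. Origin: centre of the underside; -x side faces the robot. Each cradle is a 46 mm wide plate, its top 50 mm above the bench, pivoting at rack x = 0, 45 mm up. End lips 8 mm and corner lips 5 mm high round the case; the middle of its sides is free for the fingers
- tray: shallow open steel tray fixed to the bench, 280 x 125 x 22 mm outside, walls 4 mm, floor 4 mm thick, for the rattling cases; it stands to one side (left or right) of the rack. Origin: centre of its underside; long side along its x
- tab_1 (a point): middle of the top of cradle 1's bare press tab (35 x 46 mm, front end of its plate, 81 mm before the pivot); x along the cradle away from the robot, z up from the plate. About 1 N tips the cradle front-down by 0.28 rad (tab 22 mm lower) to its stop. Let go, a spring swings it level within 1 s if the case is solid; if the inner piece has moved forward it stays down
- case_1_mid (a point): centre of sealed cream case 1, 110 (x) x 44 (y) x 44 (z) mm, grey ends, lying in cradle 1; about 0.32 kg. All four look and weigh alike. In two, different ones each time, the inner piece (0.2 kg) is loose: it starts at the far (+x) end and rolls 60 mm to the front within 0.5 s when tipped over about 0.15 rad. Grip across y
- tab_2 (a point): middle of the top of cradle 2's bare press tab (35 x 46 mm, front end of its plate, 81 mm before the pivot); x along the cradle away from the robot, z up from the plate. About 1 N tips the cradle front-down by 0.28 rad (tab 22 mm lower) to its stop. Let go, a spring swings it level within 1 s if the case is solid; if the inner piece has moved forward it stays down
- case_2_mid (a point): centre of sealed cream case 2, 110 (x) x 44 (y) x 44 (z) mm, grey ends, lying in cradle 2; about 0.32 kg. All four look and weigh alike. In two, different ones each time, the inner piece (0.2 kg) is loose: it starts at the far (+x) end and rolls 60 mm to the front within 0.5 s when tipped over about 0.15 rad. Grip across y
- tab_3 (a point): middle of the top of cradle 3's bare press tab (35 x 46 mm, front end of its plate, 81 mm before the pivot); x along the cradle away from the robot, z up from the plate. About 1 N tips the cradle front-down by 0.28 rad (tab 22 mm lower) to its stop. Let go, a spring swings it level within 1 s if the case is solid; if the inner piece has moved forward it stays down
- case_3_mid (a point): centre of sealed cream case 3, 110 (x) x 44 (y) x 44 (z) mm, grey ends, lying in cradle 3; about 0.32 kg. All four look and weigh alike. In two, different ones each time, the inner piece (0.2 kg) is loose: it starts at the far (+x) end and rolls 60 mm to the front within 0.5 s when tipped over about 0.15 rad. Grip across y
- tab_4 (a point): middle of the top of cradle 4's bare press tab (35 x 46 mm, front end of its plate, 81 mm before the pivot); x along the cradle away from the robot, z up from the plate. About 1 N tips the cradle front-down by 0.28 rad (tab 22 mm lower) to its stop. Let go, a spring swings it level within 1 s if the case is solid; if the inner piece has moved forward it stays down
- case_4_mid (a point): centre of sealed cream case 4, 110 (x) x 44 (y) x 44 (z) mm, grey ends, lying in cradle 4; about 0.32 kg. All four look and weigh alike. In two, different ones each time, the inner piece (0.2 kg) is loose: it starts at the far (+x) end and rolls 60 mm to the front within 0.5 s when tipped over about 0.15 rad. Grip across y
- tube_rack: green tube rack, 200 x 85 x 64 mm, loose bystander on the other side of the tip rack from the tray; origin at the centre of its underside
- flask: small clear culture flask lying flat, 75 x 85 x 28 mm with a neck and green cap to +x (about 130 mm long in all), loose bystander beyond the rack; origin under the centre of its 75 x 85 mm part
- bottle: small amber jar, 50 mm diameter, 95 mm high, loose bystander beyond the rack; origin at the centre of its underside
Things that resemble listed ones, but are neither listed nor needed, are in the scene too. What is shaped like the part that bears case_2_mid but brown is not meant. What is shaped like the part that bears case_1_mid but brown is not meant.

How it is judged:
At the end, for the whole second after the job is handed in: Both cases with a loose inner piece lie inside the tray, flat on its floor (level within 0.08 rad); both solid cases lie level (within 0.08 rad) in their own cradles, within 12 mm of where they started; everything is at rest and released (x of loose_a_c0 in the frame of tray between -0.14 and 0.14 m and y of loose_a_c0 in the frame of tray between -0.0625 and 0.0625 m and height (world z) of each of loose_a_c0, loose_b_c0 below 0.04 m and x of loose_b_c0 in the frame of tray between -0.14 and 0.14 m and y of loose_b_c0 in the frame of tray between -0.0625 and 0.0625 m and distance of each of snug_a_c0, snug_b_c0 from where it was at the start of the episode below 0.012 m and angle between each of case_1_mid, case_2_mid, case_3_mid, case_4_mid's own z axis and vertical below 0.08 rad and linear speed of each of case_1, case_2, case_3, case_4 below 0.02 m/s); the robot touches nothing.
It fails at once if a bystander (tube rack, flask or bottle) is moved more than 30 mm (distance of any of tube_rack, flask, bottle from where it was at the start of the episode above 0.03 m).
It fails at once if a case is dropped (moves faster than 0.7 m/s while the fingers do not hold it) ((linear speed of case_1 above 0.7 m/s and contact force between case_1 and the fingers below 0.1 N) or (linear speed of case_2 above 0.7 m/s and contact force between case_2 and the fingers below 0.1 N) or (linear speed of case_3 above 0.7 m/s and contact force between case_3 and the fingers below 0.1 N) or (linear speed of case_4 above 0.7 m/s and contact force between case_4 and the fingers below 0.1 N)).
It also fails if it takes over 66 s, if anything falls off the work surface, if the arm or the gripper's body presses on something with over 40 N, if the wrist force passes 120 N, or if a joint passes its speed limit or range.

ROBOT

A 6-joint arm with a two-finger parallel gripper is mounted at the origin on the work surface. World frame = base frame: x ahead of the robot, y to its left, z up, the work surface at z = 0. Lengths are in m, angles in rad, forces in N, time in s.
With the tool pointing down it reaches from about 0.3 to 0.775 m from the base axis. Payload 14.6 kg.
Tool frame: the origin (TCP) lies at the very end of the fingers, on their centre line; the grasp point (between the pads) lies 19 mm behind it; z points along the fingers, y is the line along which they close (so a half turn about z gives the same grasp; the last joint's range is limited). The gripper opens to 94 mm and grips with 3 to 60 N. Pads are 16 mm wide; open, the fingers measure 119 mm over their backs; the gripper's body (75 mm by 177 mm) begins 78 mm behind the grasp point.
Start: joints at [1.16, 0.3, 1.521, -0, 1.321, -0.067], TCP at [0.185, 0.518, 0.205] pointing down, gripper open.
Joint ranges: [-3.03, 3.03], [-0.79, 2.21], [0.23, 2.52], [-1.04, 4.18], [0, 3.07], [-2.55, 2.55]. Speed limits (rad/s): [2.22, 2.22, 2.57, 3.14, 3.14, 3.14].

INTERFACE

Orientations are given as [roll, pitch, yaw] about the fixed x, y, z axes, in that order (R = Rz(yaw) Ry(pitch) Rx(roll)).
In Python, from station import ctrl gives the robot as it stands.
- The arm moves only by the tool move_arm, never from a script. Its argument "targets" is a list of rows, each a list of 6 numbers: the shift along the tool's x, y, z in units of 1000 mm (1.0 is 1000 mm), then the turn, a rotation vector about the tool's x, y, z in units of 30 degrees (1.0 is 30 degrees). In form: [[tx, ty, tz, ax, ay, az], ...]. A call has exactly 5 rows; each row is the pose to reach, as a shift and turn from the pose commanded when the call began, along the tool's axes at that moment; what a row does not reach only later rows make up. A row lasts 1/12 s, in which the tool goes at most 41.7 mm and 7.16 degrees, less where a joint would pass 70% of its speed; a pose out of reach is approached as far as the arm can. A call with a number of a shift or a turn outside -1 to 1 is refused whole. A call with a gripper value outside its range is refused whole. "fingers" is the opening, from -1 (shut) to 1 (fully open), set as the call begins (left out, the last holds). The fingers move at their own pace and stop on an object; "grip_force" is the grip in N (left out, the last holds). Time passes only in rows, so rows that repeat a pose let the fingers close, or fill a call up. It gives the time, the measured TCP pose, the force and the opening at its end, in the units of the state.
- ctrl.get_obs(): the state, without advancing time (a new reading comes with each control period).
- ctrl.camera(name): name is "scene" or "top" or "wrist"; returns the picture (420x560x3 uint8, red, green, blue); there is no depth.
- ctrl.camera_info(name): a dict with "fx", "fy", "cx", "cy" (pixels), "k1" (the pictures are not rectified: a ray, as slopes to the right and down, at radius r is drawn at 1 + k1 r^2 times it, then the intrinsics apply), "rvec" (rotation vector, rad) and "tvec" (3), from world to camera coordinates, as OpenCV has them. Camera axes: x right, y down, z forward; pixel columns grow to the right and rows downward; lengths in m; the calibration is good to about 2 mm. A picture is of the moment at which its call begins: read the wrist's pose just before it. camera_info takes no time and is no camera call; for the wrist camera it gives the pose at the moment of the call.
- ctrl.hand_in(): hands the job in, once; it reports no verdict.
The state is a dict: "time_s": time; "qpos": joint angles; "joint_vel": joint speeds; "tau": joint torques, N m; "ee_pos": TCP position; "eef_rot": TCP orientation; "force": force on the tool from outside, world axes, zero at the start; "moment": the same for the moment, N m; "grip_width": finger opening in m.
Only numpy, scipy, OpenCV 4.12 (cv2) and the standard library are available. Lean on these libraries where they do the work, as an engineer would, in place of code of your own. Each camera call takes 0.05 s, during which the arm holds its last target. There are 200 camera calls.

## Working session

There is one attempt and no reset: what is moved stays moved. The work goes in short steps, Python scripts to look and compute and a tool call to move; the robot and the scene stay as the last step left them, time stands still between calls to the robot, and variables do not carry over. Pictures are saved under pics/ and viewed, on a budget of 10 in all, crops included, one or two more only if the job needs it, and the job is handed in when it is done.

Besides the shell and the picture viewer there is one more tool, called after "Emit:" by a JSON object that holds its "api" and its "payload". move_arm: Moves the arm, as the interface text tells. Shifts and turns lie within -1 to 1; 1 stands for 1000 mm of shift or 30 degrees of turn. Its arguments: {"type":"object","properties":{"targets":{"type":"array"},"fingers":{"type":"number"},"grip_force":{"type":"number"}},"required":["targets"]}

```bash
ls; mkdir -p pics
python3 - <<'E'
from station import ctrl
import cv2,numpy as np
print(ctrl.get_obs())
for n in ("scene","top"):
    im=ctrl.camera(n); cv2.imwrite(f"pics/{n}0.png",im[:,:,::-1]); print(n,ctrl.camera_info(n))
E
```

```text
pics
{'time_s': 0.0, 'qpos': array([ 1.16040455e+00,  3.00482197e-01,  1.52162110e+00, -3.02500002e-05,
        1.32071980e+00, -6.65812246e-02]), 'joint_vel': array([-0.00104955, -0.00074324,  0.00038403, -0.00053321,  0.0010044 ,
       -0.0005501 ]), 'tau': array([ 6.46163589e-04, -5.31802905e+01, -3.52740061e+01,  7.08806422e-02,
        2.44899967e-02, -1.31711677e-04]), 'ee_pos': array([0.18527854, 0.5175493 , 0.20486333]), 'eef_rot': array([-3.14036298e+00, -5.26292594e-05,  2.79778957e+00]), 'force': array([ 0.80215589,  0.26846932, -0.03294017]), 'moment': array([ 0.01060505,  0.01297344, -0.03906729]), 'grip_width': 0.09391036322996911}
scene {'fx': 416.0566065454779, 'fy': 416.0566065454779, 'cx': 280.76445864632694, 'cy': 209.70782680769742, 'k1': -0.09816466425383509, 'rvec': array([ 1.5563289 ,  1.91453733, -0.86294796]), 'tvec': array([ 0.10143623, -0.30789453,  1.3423433 ])}
top {'fx': 461.45155264021827, 'fy': 461.45155264021827, 'cx': 276.04046848212937, 'cy': 208.3068881221374, 'k1': -0.10207480588598884, 'rvec': array([ 2.15430823, -2.18785758,  0.12762707]), 'tvec': array([-0.01423365,  0.57810398,  1.06759017])}
```

View pics/top0.png

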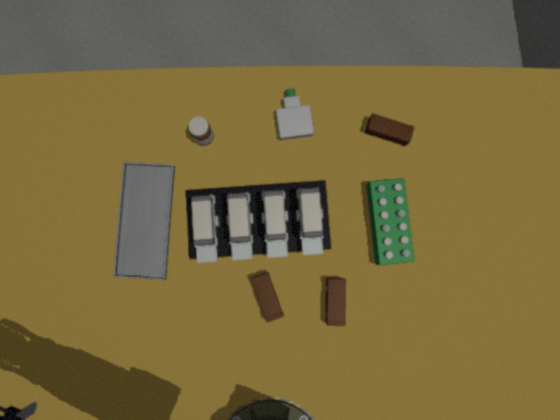

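View pics/scene0.png

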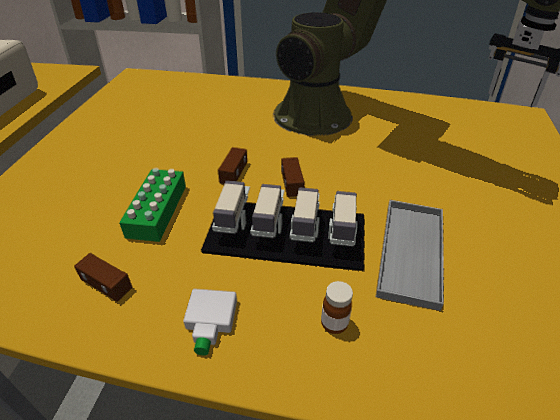

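The top view (image up = +x, left = +y) shows the cases at about (203,220), (239,217), (275,216) and (311,213). The tabs lie just below them and the tray is at (146,221). There are brown decoys at (267,296), (336,301) and (390,130). In the scene view the tray is on the right, and the bottle and flask are at the front.

```bash
cat > h.py <<'E'
import cv2,numpy as np
from station import ctrl
from scipy.spatial.transform import Rotation as Ro
def ray(ci,uv):
    uv=np.atleast_2d(np.array(uv,float))
    d=np.stack([(uv[:,0]-ci['cx'])/ci['fx'],(uv[:,1]-ci['cy'])/ci['fy']],1); s=d.copy()
    for _ in range(20): s=d/(1+ci['k1']*(s**2).sum(1,keepdims=True))
    R=Ro.from_rotvec(ci['rvec']).as_matrix(); v=np.c_[s,np.ones(len(s))]@R
    return -R.T@ci['tvec'],v
def plane(ci,uv,z):
    o,v=ray(ci,uv); return o+v*((z-o[2])/v[:,2:])
def tri(c1,p1,c2,p2):
    o1,a=ray(c1,p1);o2,b=ray(c2,p2);out=[]
    for x,y in zip(a,b):
        t=np.linalg.lstsq(np.c_[x,-y],o2-o1,rcond=None)[0]
        P,Q=o1+t[0]*x,o2+t[1]*y; out.append(np.r_[(P+Q)/2,np.linalg.norm(P-Q)])
    return np.array(out)
def proj(ci,P):
    R=Ro.from_rotvec(ci['rvec']).as_matrix(); c=np.atleast_2d(P)@R.T+ci['tvec']; s=c[:,:2]/c[:,2:]
    s=s*(1+ci['k1']*(s**2).sum(1,keepdims=True)); return s*[ci['fx'],ci['fy']]+[ci['cx'],ci['cy']]
def blobs(m,amin,amax):
    cs,_=cv2.findContours(m.astype(np.uint8),cv2.RETR_EXTERNAL,cv2.CHAIN_APPROX_NONE)
    return [c for c in cs if amin<cv2.contourArea(c)<amax]
E
python3 - <<'E'
from h import *
for n in ("top","scene"):
    im=cv2.imread(f"pics/{n}0.png"); ci=ctrl.camera_info(n)
    pts=[(203,220),(239,217),(206,255),(241,252),(146,221),(205,238)] if n=="top" else [(345,204),(344,228),(308,199),(305,225),(410,255),(346,237)]
    print(n,[im[v,u].tolist() for u,v in pts])
    hsv=cv2.cvtColor(im,cv2.COLOR_BGR2HSV); b=im.min(2).astype(int)
    for lo in (100,130,150):
        m=(im[:,:,0]>lo)
        m[:150 if n=="top" else 170]=0
        for c in blobs(m,120,9000):
            r=cv2.minAreaRect(c); print(lo,cv2.contourArea(c),np.round(r[0],1),np.round(r[1],1),round(r[2],1))
E
python3 -c "
import cv2
t=cv2.imread('pics/top0.png')[150:300,100:350];s=cv2.imread('pics/scene0.png')[165:315,200:450]
import numpy as np
cv2.imwrite('pics/c0.png',np.vstack([cv2.resize(x,(500*1,300),interpolation=2) for x in (t,s)]))"
```

```text
top [[139, 150, 154], [143, 152, 156], [149, 152, 150], [153, 156, 152], [108, 109, 107], [127, 138, 140]]
100 321.0 [311.9 245.3] [17.7 21.1] 87.1
100 317.0 [206.  248.7] [25.9 21.6] 85.6
100 672.0 [201.8 219.5] [39.1 18.8] 86.2
100 1057.5 [240.8 226.3] [65.9 23.3] 87.4
100 700.5 [311.8 211.7] [39.7 20.2] 85.8
100 1052.0 [275.9 224.6] [64.8 22.6] 88.6
100 4841.5 [144.8 220.4] [ 47. 110.] 4.1
130 246.5 [206.  253.5] [15. 18.] 90.0
130 257.0 [241.4 250.7] [16.  18.4] 85.2
130 261.0 [277.  247.5] [17. 18.] 90.0
130 264.0 [311.5 246. ] [16. 19.] 90.0
130 544.5 [201.8 219.5] [36.6 16.6] 86.6
130 565.5 [238.3 217.1] [36.7 16.9] 86.8
130 575.0 [274.7 214.6] [37.2 17. ] 85.8
130 582.0 [311.8 211.9] [37.  18.2] 85.9
150 185.0 [276.9 248.5] [13.8 16.8] 84.3
150 202.0 [312. 246.] [14. 18.] 90.0
scene [[168, 192, 200], [41, 41, 43], [172, 191, 202], [46, 42, 46], [133, 135, 135], [45, 42, 44]]
100 1269.5 [ 78.3 400.9] [30. 55.] 26.6
100 1792.5 [207.8 313.4] [46.5 52.2] 11.3
100 416.5 [339.1 291.7] [25.9 20.9] 18.4
100 4766.5 [415.5 251.2] [66.4 95.8] 7.7
100 548.0 [344.5 208. ] [28. 23.] 90.0
100 524.5 [304.9 206.7] [22.2 33.9] 12.5
100 494.5 [266.6 200.3] [19.9 29.6] 13.4
100 479.5 [228.5 197. ] [19.  31.6] 19.4
130 1714.5 [208.1 313.4] [49.  47.6] 4.8
130 394.0 [339.  291.5] [23.3 21.9] 45.0
130 334.0 [431.7 258.6] [87.  13.7] 89.3
130 2780.5 [407. 253.] [42.4 86.8] 7.1
130 506.0 [344.6 207.9] [22.2 27.1] 5.2
130 488.0 [304.3 205. ] [21.8 29. ] 7.6
130 471.0 [266.5 200.1] [19.4 29.1] 14.0
130 451.0 [228.5 196.5] [18.6 30.7] 19.4
150 1667.0 [208.5 313.5] [48.3 47.2] 4.1
150 382.0 [339.5 291. ] [20. 25.] 90.0
150 489.5 [345.3 208. ] [20.5 26.8] 4.6
150 470.0 [304.2 205. ] [21.5 28.9] 7.6
150 447.5 [266.3 200.2] [19.2 27.9] 14.0
150 421.5 [228.5 196.5] [18. 30.] 19.4
```

View pics/c0.png

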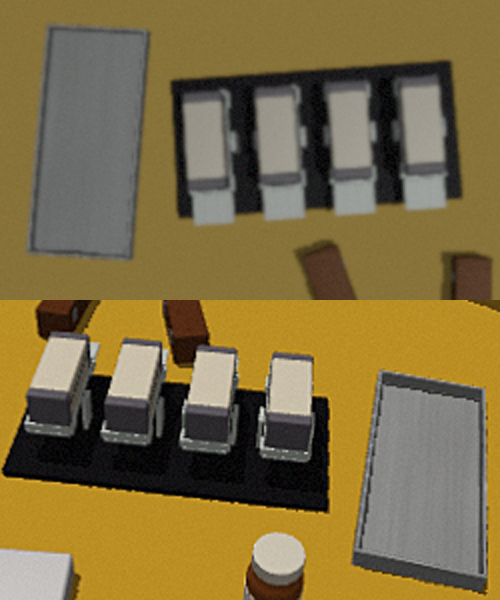

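The crops show the cream tops cleanly, with bare tabs on the near side, and the tray is empty.

```bash
cat > m.py <<'E'
from h import *
T,S=ctrl.camera_info("top"),ctrl.camera_info("scene")
t=cv2.imread("pics/top0.png");s=cv2.imread("pics/scene0.png")
def cen(c):
    m=cv2.moments(c); return (m['m10']/m['m00'],m['m01']/m['m00'])
mt=t[:,:,0]>128; mt[:190]=0; mt[270:]=0; mt[:,:190]=0;mt[:,330:]=0
bt=blobs(mt,400,800); bt.sort(key=lambda c:c[:,0,0].mean())
ms=s[:,:,0]>150; ms[:175]=0; ms[235:]=0; ms[:,380:]=0
bs=blobs(ms,300,800); bs.sort(key=lambda c:-c[:,0,0].mean())
pt=[cen(c) for c in bt];ps=[cen(c) for c in bs]
C=tri(T,pt,S,ps); print("case tops",C.round(4))
Ct=plane(T,pt,.094); print("top-only z=.094",Ct.round(4)); print("scene-only",plane(S,ps,.094).round(4))
for c in bt:
    p=plane(T,c[:,0],.094)[:,:2].astype(np.float32); r=cv2.minAreaRect(p*1000); print("rect mm",np.round(r[0],1),np.round(r[1],1),round(r[2],1))
d=Ct[0]-Ct[3]; print("rack yaw deg",np.degrees(np.arctan2(-d[0],d[1])), "spacing",np.linalg.norm(d[:2])/3)
tt=[(206,253.5),(241.4,250.7),(277,248),(311.7,246)]
print("tabs z=.05",plane(T,tt,.05).round(4))
g=np.abs(t[:,:,0].astype(int)-t[:,:,2]).astype(int)<30; g&=t[:,:,0]>70; g[:150]=0;g[300:]=0;g[:,:100]=0;g[:,182:]=0
b=max(blobs(g,1000,9000),key=cv2.contourArea); r=cv2.minAreaRect((plane(T,b[:,0],.022)[:,:2]*1000).astype(np.float32)); print("tray rim top",r)
g=(np.abs(s[:,:,0].astype(int)-s[:,:,2])<30)&(s[:,:,0]>30); g[:190]=0;g[320:]=0;g[:,:372]=0;g[:,460:]=0
b=max(blobs(g,1000,12000),key=cv2.contourArea); r2=cv2.minAreaRect((plane(S,b[:,0],.022)[:,:2]*1000).astype(np.float32)); print("tray scene",r2)
o=ctrl.get_obs(); print(o['ee_pos'],o['eef_rot'])
E
python3 m.py
```

```text
case tops [[ 0.5482  0.1448  0.0931  0.0011]
 [ 0.5524  0.0628  0.0923  0.0006]
 [ 0.5568 -0.0191  0.0923  0.0008]
 [ 0.5614 -0.101   0.0921  0.0011]]
top-only z=.094 [[ 0.5482  0.1441  0.094 ]
 [ 0.5523  0.0623  0.094 ]
 [ 0.5567 -0.0195  0.094 ]
 [ 0.5614 -0.1014  0.094 ]]
scene-only [[ 0.5491  0.1454  0.094 ]
 [ 0.5543  0.0633  0.094 ]
 [ 0.5587 -0.0182  0.094 ]
 [ 0.5635 -0.0996  0.094 ]]
rect mm [547.9 144.3] [83.5 37.5] 3.3
rect mm [552.7  62.4] [83.3 38.1] 3.5
rect mm [557.3 -22.2] [44.8 83.3] 89.2
rect mm [ 561.8 -102.3] [83.7 41.5] 3.5
rack yaw deg 3.0814427138135483 spacing 0.08194979522671478
tabs z=.05 [[ 0.4728  0.1412  0.05  ]
 [ 0.4781  0.0589  0.05  ]
 [ 0.4831 -0.0237  0.05  ]
 [ 0.4865 -0.1044  0.05  ]]
tray rim top ((555.6148681640625, 296.25677490234375), (127.85848236083984, 279.2017822265625), 85.93585205078125)
tray scene ((564.0901489257812, 297.9833679199219), (125.37966918945312, 297.23980712890625), 85.78900146484375)
[0.18529414 0.51760485 0.20496371] [-3.14061391e+00 -9.75863379e-05  2.79776551e+00]
```

Emit:
{"api": "move_arm", "payload": {"targets": [[-0.033,-0.0215,0.008,0,0,-0.15],[-0.066,-0.043,0.016,0,0,-0.3],[-0.099,-0.0645,0.024,0,0,-0.45],[-0.132,-0.086,0.032,0,0,-0.6],[-0.165,-0.1075,0.04,0,0,-0.759]], "fingers": -1, "grip_force": 40}}

```text
time_s: 0.52
ee_pos: [0.305, 0.3593, 0.1649]
eef_rot: [-3.141, -0.0, -3.084]
force: [0.8, 0.6, -0.5]
grip_width: 0.0645
```

Emit:
{"api": "move_arm", "payload": {"targets": [[-0.022,-0.033,0.008,0,0,0],[-0.044,-0.066,0.016,0,0,0],[-0.067,-0.098,0.024,0,0,0],[-0.089,-0.131,0.032,0,0,0],[-0.111,-0.163,0.04,0,0,0]]}}

```text
time_s: 0.93
ee_pos: [0.4248, 0.2023, 0.125]
eef_rot: [-3.142, -0.0, -3.088]
force: [0.5, 1.4, -0.1]
grip_width: 0.0308
```

Emit:
{"api": "move_arm", "payload": {"targets": [[-0.022,-0.033,0.015,0,0,0],[-0.0446,-0.0655,0.03,0,0,0],[-0.0446,-0.0655,0.055,0,0,0],[-0.0446,-0.0655,0.075,0,0,0],[-0.0446,-0.0655,0.095,0,0,0]]}}

```text
time_s: 1.35
ee_pos: [0.4722, 0.1403, 0.0292]
eef_rot: [-3.142, -0.001, -3.09]
force: [-14.1, -2.2, 25.1]
grip_width: 0.0009
```

Emit:
{"api": "move_arm", "payload": {"targets": [[0,0,-0.003,0,0,0],[0,0,-0.003,0,0,0],[0,0,-0.003,0,0,0],[0,0,-0.003,0,0,0],[0,0,-0.003,0,0,0]]}}

```text
time_s: 1.77
ee_pos: [0.4722, 0.1412, 0.0336]
eef_rot: [3.142, 0.0, -3.088]
force: [0.1, -0.5, 0.4]
grip_width: 0.0001
```

Emit:
{"api": "move_arm", "payload": {"targets": [[0,0,-0.003,0,0,0],[0,0,-0.025,0,0,0],[0,-0.01,-0.05,0,0,0],[0,-0.045,-0.05,0,0,0],[0,-0.082,-0.05,0,0,0]]}}

```text
time_s: 2.18
ee_pos: [0.4772, 0.0592, 0.0852]
eef_rot: [3.142, 0.003, -3.085]
force: [0.4, -0.3, 0.0]
grip_width: 0.0005
```

Emit:
{"api": "move_arm", "payload": {"targets": [[0,0,0.02,0,0,0],[0,0,0.034,0,0,0],[0,0,0.048,0,0,0],[0,0,0.048,0,0,0],[0,0,0.048,0,0,0]]}}

```text
time_s: 2.6
ee_pos: [0.4763, 0.0593, 0.0356]
eef_rot: [3.142, -0.001, -3.088]
force: [-0.2, 0.2, 0.8]
grip_width: 0.0005
```

Emit:
{"api": "move_arm", "payload": {"targets": [[0,0,0.004,0,0,0],[0,0,0.004,0,0,0],[0,0,0.004,0,0,0],[0,0,0.004,0,0,0],[0,0,0.004,0,0,0]]}}

```text
time_s: 3.02
ee_pos: [0.4765, 0.0594, 0.0317]
eef_rot: [3.142, 0.0, -3.088]
force: [-1.0, 0.5, -0.1]
grip_width: 0.0007
```

Emit:
{"api": "move_arm", "payload": {"targets": [[0,0,0,0,0,0],[0,0,0,0,0,0],[0,0,-0.025,0,0,0],[0,-0.041,-0.052,0,0,0],[0,-0.082,-0.052,0,0,0]]}}

```text
time_s: 3.43
ee_pos: [0.4823, -0.0165, 0.0864]
eef_rot: [-3.141, 0.005, -3.084]
force: [1.1, -1.0, 0.3]
grip_width: 0.0003
```

Emit:
{"api": "move_arm", "payload": {"targets": [[0,0,0.02,0,0,0],[0,0,0.038,0,0,0],[0,0,0.052,0,0,0],[0,0,0.052,0,0,0],[0,0,0.052,0,0,0]]}}

```text
time_s: 3.85
ee_pos: [0.4804, -0.0172, 0.0307]
eef_rot: [-3.141, -0.001, -3.088]
force: [-0.8, 0.2, 0.5]
grip_width: 0.0003
```

Emit:
{"api": "move_arm", "payload": {"targets": [[0,0,0,0,0,0],[0,0,0,0,0,0],[0,0,0,0,0,0],[0,0,0,0,0,0],[0,0,0,0,0,0]]}}

```text
time_s: 4.27
ee_pos: [0.4806, -0.0169, 0.0311]
eef_rot: [-3.142, 0.0, -3.088]
force: [-2.8, -0.7, 0.8]
grip_width: 0.0006
```

Emit:
{"api": "move_arm", "payload": {"targets": [[0,0,0,0,0,0],[0,0,0,0,0,0],[0,0,-0.025,0,0,0],[0,-0.041,-0.052,0,0,0],[0,-0.082,-0.052,0,0,0]]}}

```text
time_s: 4.68
ee_pos: [0.4866, -0.0928, 0.086]
eef_rot: [-3.14, 0.005, -3.084]
force: [1.9, -1.3, 1.3]
grip_width: 0.0004
```

Emit:
{"api": "move_arm", "payload": {"targets": [[0,0,0.02,0,0,0],[0,0,0.038,0,0,0],[0,0,0.052,0,0,0],[0,0,0.052,0,0,0],[0,0,0.052,0,0,0]]}}

```text
time_s: 5.1
ee_pos: [0.4846, -0.0934, 0.0303]
eef_rot: [-3.141, -0.001, -3.088]
force: [-3.0, -0.9, 2.3]
grip_width: 0.0002
```

Emit:
{"api": "move_arm", "payload": {"targets": [[0,0,0,0,0,0],[0,0,0,0,0,0],[0,0,0,0,0,0],[0,0,0,0,0,0],[0,0,0,0,0,0]]}}

```text
time_s: 5.52
ee_pos: [0.4848, -0.0931, 0.0306]
eef_rot: [-3.141, 0.0, -3.088]
force: [-1.6, -0.5, 2.9]
grip_width: 0.0005
```

Emit:
{"api": "move_arm", "payload": {"targets": [[0,0,0,0,0,0],[0,0,0,0,0,0],[0,0,-0.02,0,0,0],[0.04,0,-0.04,0,0,0],[0.07,0,-0.06,0,0,0]]}}

```text
time_s: 5.93
ee_pos: [0.4135, -0.0965, 0.09]
eef_rot: [3.141, -0.002, -3.087]
force: [0.3, -0.5, 1.0]
grip_width: 0.0008
```

Emit:
{"api": "move_arm", "payload": {"targets": [[0.03,0,-0.03,0,0,0],[0.06,0,-0.06,0,0,0],[0.06,0,-0.09,0,0,0],[0.06,0,-0.12,0,0,0],[0.06,0,-0.12,0,0,0]]}}

```text
time_s: 6.35
ee_pos: [0.3565, -0.1008, 0.2157]
eef_rot: [-3.138, 0.008, -3.088]
force: [0.4, 1.3, 0.5]
grip_width: 0.0001
```

```bash
cat > look.py <<'E'
import sys
from h import *
i=sys.argv[1]; ims=[]
for n,(a,b,c,d) in (("top",(150,300,100,350)),("scene",(165,315,200,450))):
    im=ctrl.camera(n)[:,:,::-1]; cv2.imwrite(f"pics/{n}{i}.png",im); ims.append(cv2.resize(im[a:b,c:d],(500,300),interpolation=2))
cv2.imwrite(f"pics/c{i}.png",np.vstack(ims)); print(ctrl.get_obs()['time_s'])
E
python3 look.py 1
```

```text
6.45
```

View pics/c1.png

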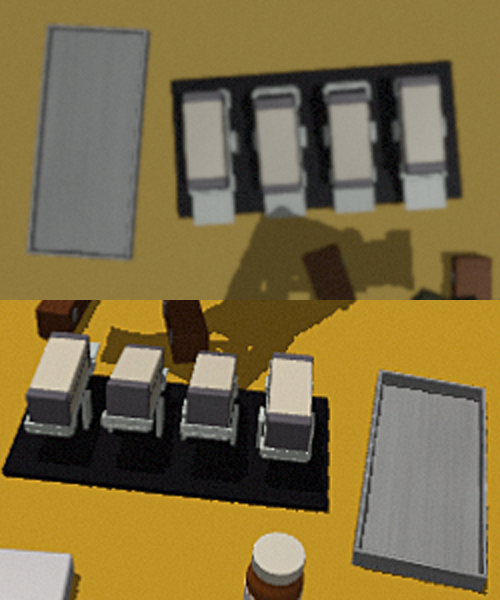

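The two middle cases (2nd and 3rd from +y) stay tipped front-down, and the outer two are level again. I'll measure the tilted tops next.

```bash
cat > m1.py <<'E'
from h import *
T,S=ctrl.camera_info("top"),ctrl.camera_info("scene")
t=cv2.imread("pics/top1.png");s=cv2.imread("pics/scene1.png")
def cen(c):
    m=cv2.moments(c); return (m['m10']/m['m00'],m['m01']/m['m00'])
mt=t[:,:,0]>128; mt[:190]=0; mt[270:]=0; mt[:,:190]=0;mt[:,330:]=0
bt=blobs(mt,300,800); bt.sort(key=lambda c:c[:,0,0].mean())
ms=s[:,:,0]>150; ms[:175]=0; ms[235:]=0; ms[:,380:]=0
bs=blobs(ms,200,800); bs.sort(key=lambda c:-c[:,0,0].mean())
for c in bt: print(cv2.contourArea(c),np.round(cen(c),1))
for c in bs: print(cv2.contourArea(c),np.round(cen(c),1))
C=tri(T,[cen(c) for c in bt],S,[cen(c) for c in bs]); print(C.round(4))
R=np.array([.9986,.0537])
# tilt from the near/far ends of the cream top (mid of the short edges) in both views
for a,b in zip(bt,bs):
    e=[]
    for c,ax in ((a,0),(b,1)):
        q=cv2.boxPoints(cv2.minAreaRect(c)); q=q[np.argsort(q[:,1])]; up,dn=q[:2].mean(0),q[2:].mean(0)
        e.append((dn,up) if ax==0 else (up,dn))
    P=tri(T,e[0],S,e[1]); d=P[1,:3]-P[0,:3]; print("near",P[0].round(3),"far",P[1].round(3),"pitch",np.arcsin(d[2]/np.linalg.norm(d)).round(3),"len",np.linalg.norm(d).round(3))
print(ctrl.get_obs()['ee_pos'],ctrl.get_obs()['eef_rot'])
E
python3 m1.py
```

```text
595.0 [201.8 219.6]
590.0 [238.6 222.9]
608.5 [275.3 220.2]
621.0 [311.2 211.7]
493.0 [345.1 208.1]
274.0 [306.  200.6]
258.0 [267.9 196.9]
430.5 [228.7 196.7]
[[ 5.481e-01  1.450e-01  9.260e-02  9.000e-04]
 [ 5.397e-01  6.210e-02  9.160e-02  5.000e-04]
 [ 5.443e-01 -1.970e-02  9.160e-02  1.600e-03]
 [ 5.621e-01 -1.009e-01  9.260e-02  1.200e-03]]
near [0.506 0.143 0.095 0.002] far [0.59  0.147 0.094 0.   ] pitch -0.007 len 0.084
near [0.499 0.059 0.081 0.001] far [0.579 0.065 0.104 0.001] pitch 0.273 len 0.084
near [ 0.503 -0.024  0.082  0.006] far [ 0.583 -0.018  0.102  0.008] pitch 0.246 len 0.083
near [ 0.52  -0.103  0.099  0.003] far [ 0.605 -0.099  0.09   0.002] pitch -0.096 len 0.086
[ 0.35519478 -0.10013814  0.21086316] [-3.14087882e+00  2.04061846e-03 -3.08797570e+00]
```

Emit:
{"api": "move_arm", "payload": {"targets": [[-0.03,0.025,0.0,0,-0.11,0],[-0.06,0.05,0.0,0,-0.22,0],[-0.09,0.075,0.0,0,-0.33,0],[-0.12,0.1,0.0,0,-0.44,0],[-0.15,0.125,0.01,0,-0.535,0]], "fingers": 0.36}}

```text
time_s: 6.87
ee_pos: [0.4993, 0.0346, 0.2002]
eef_rot: [3.141, 0.284, -3.088]
force: [0.6, -0.4, 0.3]
grip_width: 0.0303
```

Emit:
{"api": "move_arm", "payload": {"targets": [[-0.006,0.014,0.02,0,0,0],[-0.0115,0.0264,0.04,0,0,0],[-0.0115,0.0264,0.07,0,0,0],[-0.0115,0.0264,0.07,0,0,0],[-0.0115,0.0264,0.07,0,0,0]]}}

```text
time_s: 7.28
ee_pos: [0.5257, 0.0608, 0.1342]
eef_rot: [3.142, 0.275, -3.088]
force: [0.8, 0.2, 1.2]
grip_width: 0.0623
```

```bash
python3 - <<'E'
from h import *
o=ctrl.get_obs();p=np.array(o['ee_pos']);R=Ro.from_euler('xyz',o['eef_rot']).as_matrix()
print(p.round(4),np.round(o['eef_rot'],3),o['grip_width'])
print("tool delta to case2 TCP",(R.T@(np.array([.5494,.0627,.0598])-p)).round(4))
E
python3 look.py 2
```

```text
[0.5257 0.0608 0.1342] [ 3.142  0.275 -3.088] 0.06230198575778625
tool delta to case2 TCP [-0.0027  0.0006  0.0781]
7.3833
```

View pics/c2.png

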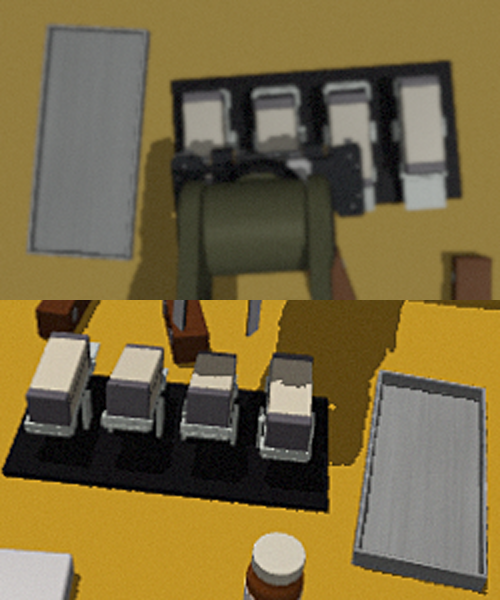

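The open fingers straddle case 2, at about crop (180,315) and (253,315), and nothing has been disturbed. I'll descend.

Emit:
{"api": "move_arm", "payload": {"targets": [[-0.002,0.001,0.025,0,0,0],[-0.003,0.001,0.05,0,0,0],[-0.003,0.001,0.07,0,0,0],[-0.003,0.001,0.078,0,0,0],[-0.003,0.001,0.078,0,0,0]]}}

```text
time_s: 7.8
ee_pos: [0.551, 0.0627, 0.0619]
eef_rot: [3.142, 0.279, -3.089]
force: [1.0, -0.2, 0.3]
grip_width: 0.0637
```

Emit:
{"api": "move_arm", "payload": {"targets": [[0,0,0,0,0,0],[0,0,0,0,0,0],[0,0,0,0,0,0],[0,0,0,0,0,0],[0,0,0,0,0,0]], "fingers": -1, "grip_force": 40}}

```text
time_s: 8.22
ee_pos: [0.5517, 0.0631, 0.0636]
eef_rot: [-3.142, 0.282, -3.088]
force: [-3.4, -0.3, 8.3]
grip_width: 0.0436
```

Emit:
{"api": "move_arm", "payload": {"targets": [[0,0,-0.005,0,0,0],[0,0,-0.015,0,0,0],[0,0,-0.03,0,0,0],[0,0,-0.05,0,0,0],[0,0,-0.075,0,0,0]], "grip_force": 50}}

```text
time_s: 8.63
ee_pos: [0.5294, 0.0619, 0.1343]
eef_rot: [-3.142, 0.278, -3.088]
force: [-0.7, -0.2, -2.4]
grip_width: 0.0439
```

Emit:
{"api": "move_arm", "payload": {"targets": [[0,0,-0.025,0,0,0],[0,0,-0.05,0,0,0],[0,0,-0.05,0,0,0],[0,0,-0.05,0,0,0],[0,0,-0.05,0,0,0]]}}

```text
time_s: 9.05
ee_pos: [0.5163, 0.0612, 0.1812]
eef_rot: [3.142, 0.279, -3.088]
force: [-0.7, -0.6, -3.8]
grip_width: 0.0435
```

```bash
python3 look.py 3
python3 - <<'E'
from h import *
o=ctrl.get_obs();print(o['ee_pos'],o['eef_rot'],o['force'],o['grip_width'])
E
```

```text
9.15
[0.51626875 0.06119772 0.18073778] [ 3.14156195  0.27752504 -3.08796031] [ 0.55184824 -0.15871923 -3.46155346] 0.04376382465595129
```

View pics/c3.png

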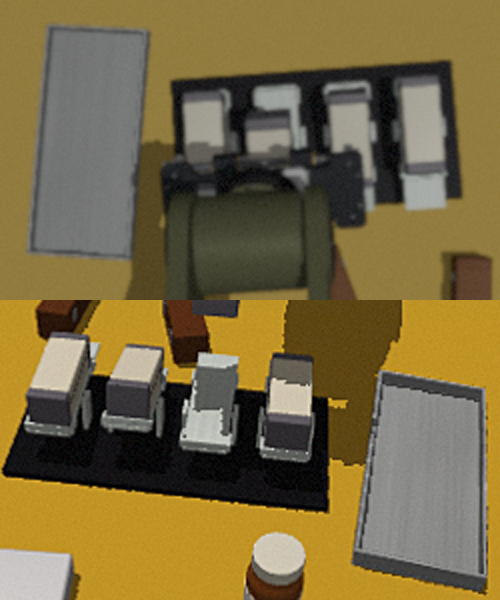

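```bash
cat > to.py <<'E'
import sys
from h import *
x,y,z,p,yw=map(float,sys.argv[1:6])  # target TCP, tilt back rad (pitch), yaw deg
o=ctrl.get_obs();P=np.array(o['ee_pos']);R=Ro.from_euler('xyz',o['eef_rot'])
Rt=Ro.from_euler('xyz',[np.pi,p,np.radians(yw)])
print("at",P.round(4),np.round(o['eef_rot'],3),"F",np.round(o['force'],1),"w",round(o['grip_width'],4),"t",o['time_s'])
print("shift",(R.inv().apply(np.array([x,y,z])-P)).round(4),"turn",(np.degrees((R.inv()*Rt).as_rotvec())/30).round(3))
E
python3 to.py .6208 .2924 .15 0 175.94
```

```text
at [0.5163 0.0612 0.1807] [ 3.142  0.278 -3.088] F [ 0.6 -0.2 -3.5] w 0.0438 t 9.15
shift [-0.1039  0.2253  0.0616] turn [0.033 0.529 0.236]
```

Emit:
{"api": "move_arm", "payload": {"targets": [[-0.0125,0.027,0.0074,0.004,0.065,0.03],[-0.025,0.054,0.0148,0.008,0.13,0.06],[-0.0385,0.083,0.0228,0.0125,0.2,0.09],[-0.052,0.113,0.0308,0.0165,0.265,0.118],[-0.065,0.141,0.0385,0.021,0.33,0.1475]]}}

```text
time_s: 9.57
ee_pos: [0.5824, 0.2075, 0.1614]
eef_rot: [3.138, 0.104, 3.116]
force: [0.2, 0.1, -3.3]
grip_width: 0.0436
```

```bash
python3 to.py .6208 .2924 .12 0 175.94
```

```text
at [0.5824 0.2075 0.1614] [3.138 0.104 3.116] F [ 0.2  0.1 -3.3] w 0.0436 t 9.5667
shift [-0.0318  0.0857  0.0452] turn [0.01  0.198 0.087]
```

Emit:
{"api": "move_arm", "payload": {"targets": [[-0.01,0.028,0.015,0.003,0.066,0.029],[-0.02,0.056,0.03,0.006,0.132,0.058],[-0.03,0.083,0.045,0.01,0.198,0.087],[-0.031,0.085,0.045,0.01,0.198,0.087],[-0.031,0.085,0.045,0.01,0.198,0.087]]}}

```text
time_s: 9.98
ee_pos: [0.6192, 0.2911, 0.1179]
eef_rot: [-3.141, -0.002, 3.073]
force: [-0.2, 0.4, -2.6]
grip_width: 0.0438
```

```bash
python3 to.py .6208 .2924 .018 0 175.94; python3 look.py 4
```

```text
at [0.6192 0.2911 0.1179] [-3.141e+00 -2.000e-03  3.073e+00] F [-0.2  0.4 -2.6] w 0.0438 t 9.9833
shift [-0.0016  0.0015  0.0999] turn [-0.002 -0.003  0.005]
10.0833
```

View pics/c4.png

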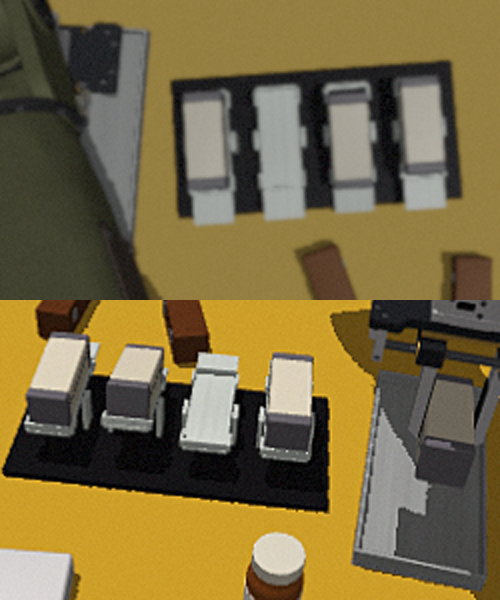

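The case is held level over the far half of the tray. The other three are unchanged: 1 and 4 level, 3 still tipped. I'll lower it.

Emit:
{"api": "move_arm", "payload": {"targets": [[-0.0015,0.0015,0.03,0,0,0.005],[-0.0015,0.0015,0.06,0,0,0.005],[-0.0015,0.0015,0.08,0,0,0.005],[-0.0015,0.0015,0.09,0,0,0.005],[-0.0015,0.0015,0.094,0,0,0.005]]}}

```text
time_s: 10.5
ee_pos: [0.6214, 0.2907, 0.0276]
eef_rot: [3.141, 0.002, 3.068]
force: [1.1, 0.6, -3.0]
grip_width: 0.0437
```

Emit:
{"api": "move_arm", "payload": {"targets": [[0,0,0.001,0,0,0],[0,0,0.002,0,0,0],[0,0,0.003,0,0,0],[0,0,0.004,0,0,0],[0,0,0.004,0,0,0]]}}

```text
time_s: 10.92
ee_pos: [0.622, 0.2918, 0.0249]
eef_rot: [3.14, 0.004, 3.069]
force: [-0.0, -0.1, -2.4]
grip_width: 0.0436
```

Emit:
{"api": "move_arm", "payload": {"targets": [[0,0,0.001,0,0,0],[0,0,0.003,0,0,0],[0,0,0.004,0,0,0],[0,0,0.005,0,0,0],[0,0,0.005,0,0,0]]}}

```text
time_s: 11.33
ee_pos: [0.6221, 0.2918, 0.0202]
eef_rot: [3.14, 0.004, 3.069]
force: [-1.9, -2.0, 6.2]
grip_width: 0.0436
```

Emit:
{"api": "move_arm", "payload": {"targets": [[0,0,0,0,0,0],[0,0,0,0,0,0],[0,0,0,0,0,0],[0,0,0,0,0,0],[0,0,0,0,0,0]], "fingers": 0.3}}

```text
time_s: 11.75
ee_pos: [0.6218, 0.2917, 0.0192]
eef_rot: [3.14, 0.003, 3.069]
force: [-0.3, -0.3, 0.4]
grip_width: 0.061
```

Emit:
{"api": "move_arm", "payload": {"targets": [[0,0,-0.01,0,0,0],[0,0,-0.035,0,0,0],[0,0,-0.07,0,0,0],[0,0,-0.11,0,0,0],[0,0,-0.15,0,0,0]]}}

```text
time_s: 12.17
ee_pos: [0.6209, 0.2914, 0.1716]
eef_rot: [3.14, 0.003, 3.069]
force: [1.1, -0.4, 0.2]
grip_width: 0.0612
```

```bash
python3 to.py .5316 -.0204 .1367 0.28 -176.92
```

```text
at [0.6209 0.2914 0.1716] [3.140e+00 3.000e-03 3.069e+00] F [ 1.1 -0.4  0.2] w 0.0612 t 12.1667
shift [ 0.0666 -0.3175  0.0343] turn [-0.032 -0.528 -0.24 ]
```

Emit:
{"api": "move_arm", "payload": {"targets": [[0.0075,-0.036,0,-0.004,-0.06,-0.027],[0.015,-0.073,0,-0.007,-0.12,-0.055],[0.023,-0.11,0,-0.011,-0.183,-0.083],[0.031,-0.147,0.0,-0.015,-0.245,-0.111],[0.0386,-0.184,0.0,-0.0185,-0.306,-0.139]]}}

```text
time_s: 12.58
ee_pos: [0.5686, 0.1094, 0.1698]
eef_rot: [3.137, 0.166, -3.141]
force: [0.4, -0.7, -0.0]
grip_width: 0.0611
```

```bash
python3 to.py .5316 -.0204 .1367 0.28 -176.92
```

```text
at [0.5686 0.1094 0.1698] [ 3.137  0.166 -3.141] F [ 0.4 -0.7 -0. ] w 0.0611 t 12.5833
shift [ 0.0421 -0.1299  0.0259] turn [-0.013 -0.217 -0.099]
```

Emit:
{"api": "move_arm", "payload": {"targets": [[0.013,-0.04,0.002,-0.004,-0.07,-0.032],[0.025,-0.078,0.006,-0.008,-0.14,-0.064],[0.037,-0.115,0.016,-0.013,-0.217,-0.099],[0.042,-0.13,0.026,-0.013,-0.217,-0.099],[0.042,-0.13,0.026,-0.013,-0.217,-0.099]]}}

```text
time_s: 13.0
ee_pos: [0.5309, -0.0217, 0.135]
eef_rot: [3.141, 0.276, -3.092]
force: [0.1, 0.7, 0.0]
grip_width: 0.0611
```

```bash
python3 to.py .5537 -.0192 .0598 0.28 -176.92;python3 look.py 5
```

```text
at [ 0.5309 -0.0217  0.135 ] [ 3.141  0.276 -3.092] F [0.1 0.7 0. ] w 0.0611 t 13.0
shift [-0.0016  0.0014  0.0786] turn [-0.002 -0.007 -0.008]
13.1
```

View pics/c5.png

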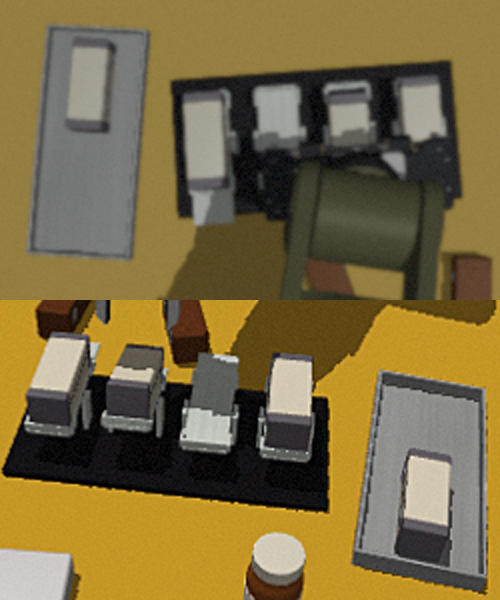

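Case 2 lies flat in the far half of the tray, spanning crop rows 38–130. The fingers now straddle case 3, so I'll descend and grip.

Emit:
{"api": "move_arm", "payload": {"targets": [[-0.001,0.001,0.025,0,0,0],[-0.0015,0.0015,0.05,0,0,0],[-0.0015,0.0015,0.07,0,0,0],[-0.0015,0.0015,0.079,0,0,0],[-0.0015,0.0015,0.079,0,0,0]]}}

```text
time_s: 13.52
ee_pos: [0.5554, -0.015, 0.059]
eef_rot: [3.141, 0.275, -3.087]
force: [-0.0, -0.0, -0.4]
grip_width: 0.0614
```

Emit:
{"api": "move_arm", "payload": {"targets": [[0,0,0,0,0,0],[0,0,0,0,0,0],[0,0,0,0,0,0],[0,0,0,0,0,0],[0,0,0,0,0,0]], "fingers": -1, "grip_force": 50}}

```text
time_s: 13.93
ee_pos: [0.556, -0.0175, 0.0619]
eef_rot: [-3.14, 0.28, -3.089]
force: [-2.2, -9.8, 3.7]
grip_width: 0.0438
```

Emit:
{"api": "move_arm", "payload": {"targets": [[0,0,-0.005,0,0,0],[0,0,-0.015,0,0,0],[0,0,-0.03,0,0,0],[0,0,-0.05,0,0,0],[0,0,-0.075,0,0,0]]}}

```text
time_s: 14.35
ee_pos: [0.534, -0.0174, 0.1329]
eef_rot: [3.141, 0.276, -3.089]
force: [0.2, 0.1, -3.1]
grip_width: 0.0435
```

Emit:
{"api": "move_arm", "payload": {"targets": [[0,0,-0.025,0,0,0],[0,0,-0.05,0,0,0],[0,0,-0.05,0,0,0],[0,0,-0.05,0,0,0],[0,0,-0.05,0,0,0]]}}

```text
time_s: 14.77
ee_pos: [0.5208, -0.0181, 0.1795]
eef_rot: [3.141, 0.277, -3.089]
force: [-0.4, 0.2, -4.1]
grip_width: 0.044
```

```bash
python3 to.py .4967 .3010 .15 0 175.94
```

```text
at [ 0.5208 -0.0181  0.1795] [ 3.141  0.277 -3.089] F [-0.4  0.2 -4.1] w 0.044 t 14.7667
shift [0.0151 0.3199 0.0265] turn [0.033 0.528 0.234]
```

Emit:
{"api": "move_arm", "payload": {"targets": [[0.0015,0.03,0.002,0.003,0.05,0.022],[0.003,0.065,0.005,0.0066,0.106,0.047],[0.0047,0.1,0.008,0.01,0.165,0.073],[0.0064,0.135,0.011,0.014,0.223,0.099],[0.008,0.17,0.014,0.0175,0.28,0.124]]}}

```text
time_s: 15.18
ee_pos: [0.5075, 0.153, 0.1629]
eef_rot: [3.138, 0.127, 3.128]
force: [0.8, -0.9, -3.2]
grip_width: 0.0439
```

```bash
python3 to.py .4967 .3010 .13 0 175.94
```

```text
at [0.5075 0.153  0.1629] [3.138 0.127 3.128] F [ 0.8 -0.9 -3.2] w 0.0439 t 15.1833
shift [0.017  0.1477 0.0315] turn [0.013 0.242 0.109]
```

Emit:
{"api": "move_arm", "payload": {"targets": [[0.004,0.036,0.005,0.003,0.06,0.027],[0.008,0.073,0.01,0.006,0.12,0.054],[0.012,0.11,0.018,0.01,0.18,0.081],[0.017,0.148,0.0315,0.013,0.242,0.109],[0.017,0.148,0.0315,0.013,0.242,0.109]]}}

```text
time_s: 15.6
ee_pos: [0.4953, 0.3043, 0.1268]
eef_rot: [-3.141, -0.004, 3.074]
force: [0.3, -0.2, -3.0]
grip_width: 0.0436
```

```bash
python3 to.py .4967 .3010 .026 0 175.94; python3 look.py 6
```

```text
at [0.4953 0.3043 0.1268] [-3.141 -0.004  3.074] F [ 0.3 -0.2 -3. ] w 0.0436 t 15.6
shift [-0.002  -0.0031  0.1008] turn [-0.002 -0.007  0.007]
15.7
```

View pics/c6.png

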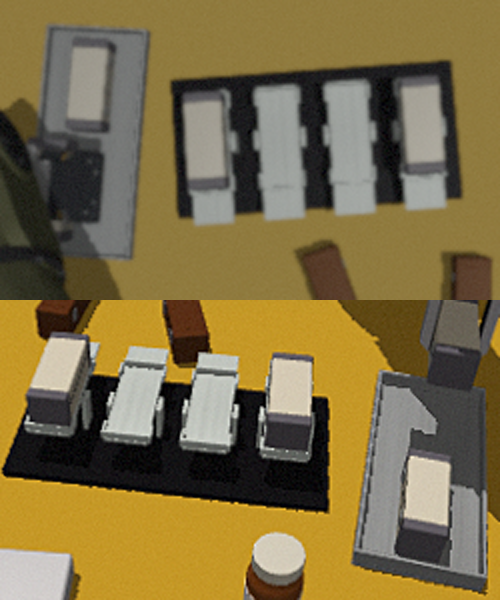

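The held case is over the near half of the tray, level and clear of case 2, and the two solid cases lie level in their cradles. I'll lower it gently.

Emit:
{"api": "move_arm", "payload": {"targets": [[-0.002,-0.003,0.03,0,-0.003,0.007],[-0.002,-0.003,0.06,0,-0.003,0.007],[-0.002,-0.003,0.085,0,-0.003,0.007],[-0.002,-0.003,0.097,0,-0.003,0.007],[-0.002,-0.003,0.101,0,-0.003,0.007]]}}

```text
time_s: 16.12
ee_pos: [0.499, 0.2953, 0.029]
eef_rot: [-3.141, 0.003, 3.067]
force: [0.1, -0.0, -2.8]
grip_width: 0.0438
```

Emit:
{"api": "move_arm", "payload": {"targets": [[0,0,0.001,0,0,0],[0,0,0.002,0,0,0],[0,0,0.003,0,0,0],[0,0,0.004,0,0,0],[0,0,0.004,0,0,0]]}}

```text
time_s: 16.53
ee_pos: [0.4999, 0.2969, 0.0276]
eef_rot: [3.14, 0.006, 3.068]
force: [0.1, -1.3, -3.1]
grip_width: 0.0436
```

Emit:
{"api": "move_arm", "payload": {"targets": [[0,0,0.002,0,0,0],[0,0,0.004,0,0,0],[0,0,0.006,0,0,0],[0,0,0.007,0,0,0],[0,0,0.007,0,0,0]]}}

```text
time_s: 16.95
ee_pos: [0.4996, 0.2967, 0.0196]
eef_rot: [3.14, 0.005, 3.068]
force: [0.3, 0.7, -3.8]
grip_width: 0.0438
```

Emit:
{"api": "move_arm", "payload": {"targets": [[0,0,0.001,0,0,0],[0,0,0.002,0,0,0],[0,0,0.003,0,0,0],[0,0,0.003,0,0,0],[0,0,0.003,0,0,0]]}}

```text
time_s: 17.37
ee_pos: [0.5002, 0.2968, 0.018]
eef_rot: [3.14, 0.006, 3.068]
force: [-1.0, -2.6, 8.3]
grip_width: 0.0438
```

Contact with the floor. Release, rise and look.

Emit:
{"api": "move_arm", "payload": {"targets": [[0,0,0,0,0,0],[0,0,0,0,0,0],[0,0,0,0,0,0],[0,0,0,0,0,0],[0,0,0,0,0,0]], "fingers": 0.3}}

```text
time_s: 17.78
ee_pos: [0.4997, 0.2967, 0.0169]
eef_rot: [3.14, 0.005, 3.068]
force: [-0.6, -0.2, -0.6]
grip_width: 0.0609
```

Emit:
{"api": "move_arm", "payload": {"targets": [[0,0,-0.01,0,0,0],[0,0,-0.035,0,0,0],[0,0,-0.07,0,0,0],[0,0,-0.11,0,0,0],[0,0,-0.15,0,0,0]]}}

```text
time_s: 18.2
ee_pos: [0.4984, 0.2963, 0.1693]
eef_rot: [3.14, 0.005, 3.068]
force: [-0.2, -0.1, 0.2]
grip_width: 0.061
```

Emit:
{"api": "move_arm", "payload": {"targets": [[0.03,0,-0.02,0,0,0],[0.06,0,-0.04,0,0,0],[0.09,0,-0.06,0,0,0],[0.12,0,-0.06,0,0,0],[0.15,0,-0.06,0,0,0]]}}

```text
time_s: 18.62
ee_pos: [0.3478, 0.3076, 0.2279]
eef_rot: [3.138, 0.008, 3.068]
force: [0.1, 0.2, 0.9]
grip_width: 0.0612
```

```bash
python3 look.py 7
python3 - <<'E'
from h import *
T,S=ctrl.camera_info("top"),ctrl.camera_info("scene")
t=cv2.imread("pics/top7.png");s=cv2.imread("pics/scene7.png"); t0=cv2.imread("pics/top0.png")
def cen(c):
    m=cv2.moments(c); return (m['m10']/m['m00'],m['m01']/m['m00'])
def cream(im,lo): return (im[:,:,0]>lo)&(im[:,:,2].astype(int)-im[:,:,0]>6)&(im[:,:,0].astype(int)*1.5>im[:,:,2])
for n,ci,im,lo,w in (("top",T,t,120,(170,300,110,335)),("top0",T,t0,120,(170,300,110,335)),("scene",S,s,140,(175,320,200,450))):
    m=cream(im,lo).astype(np.uint8); k=np.zeros_like(m);a,b,c,d=w;k[a:b,c:d]=1
    m=cv2.morphologyEx(m*k,cv2.MORPH_OPEN,np.ones((3,3),np.uint8))
    for c in sorted(blobs(m,150,900),key=lambda c:c[:,0,0].mean()):
        u=cen(c); print(n,np.round(u,1),cv2.contourArea(c),"z.048",plane(ci,u,.048).round(3)[0,:2],"z.094",plane(ci,u,.094).round(3)[0,:2])
E
```

```text
18.7167
top [140.1 243.2] 549.5 z.048 [0.498 0.297] z.094 [0.497 0.283]
top [142.9 191.3] 532.0 z.048 [0.621 0.292] z.094 [0.614 0.279]
top [201.8 219.7] 607.0 z.048 [0.552 0.151] z.094 [0.548 0.144]
top [311.1 211.7] 620.5 z.048 [ 0.567 -0.105] z.094 [ 0.562 -0.101]
top0 [201.8 219.9] 596.0 z.048 [0.551 0.151] z.094 [0.547 0.144]
top0 [238.2 217.1] 611.0 z.048 [0.557 0.066] z.094 [0.552 0.063]
top0 [274.7 214.6] 618.0 z.048 [ 0.561 -0.02 ] z.094 [ 0.557 -0.019]
top0 [311.1 212.1] 613.0 z.048 [ 0.566 -0.105] z.094 [ 0.561 -0.101]
scene [228.7 196.7] 433.5 z.048 [ 0.511 -0.12 ] z.094 [ 0.564 -0.1  ]
scene [339.1 291.5] 381.5 z.048 [0.729 0.156] z.094 [0.765 0.155]
scene [345.2 208. ] 501.5 z.048 [0.495 0.146] z.094 [0.549 0.146]
scene [413.3 259.8] 599.5 z.048 [0.623 0.292] z.094 [0.667 0.281]
scene [414.1 218.8] 444.5 z.048 [0.5   0.297] z.094 [0.553 0.285]
```

View pics/c7.png

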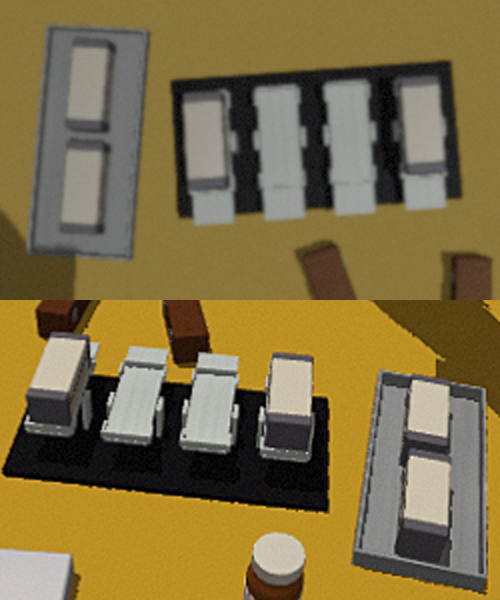

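Both cases lie flat in the tray, and the two views agree on the tops at z ≈ 0.048. The solid cases are level and within 1 mm of where they started, and the bottle and flask have not moved.

```bash
python3 -c "
from station import ctrl
print(ctrl.get_obs()['force'],ctrl.get_obs()['time_s']); print(ctrl.hand_in())"
```

```text
[-0.07704614 -0.43452232  0.15359594] 18.7167
the job is handed in; nothing more can be done
None
```

I pressed all four tabs and the two middle cradles, 2nd and 3rd from the tray side, stayed tipped. I moved those two cases to the tray, lowered each until the floor took its weight, let go and backed away. The job was handed in at 18.7 s of the 66 s allowed. `hand_in` gives no verdict, so what follows is from my own checks.

**Tray cases:** They lie end to end on the tray floor. In both camera views their tops fit z = 0.048 m, and the positions agree within about 2 mm: (0.621, 0.292) and (0.498, 0.297).

**Solid cases:** Both look level in their own cradles, and their top centres are within about 1 mm of where they started.

**Bystanders:** The bottle, and the part of the flask in the last picture, look unmoved. I did not measure them. I did not look at the tube rack again, but the arm never went near it.

**What was off:**
- The first press on tab 1 briefly reached about 25 N, well above the 1 N needed. It was made by the fingers and did no visible harm.
- The last press was about 11 mm off the tab centre along y, but still on the tab.
- Floor contact came with the tool 1–3 mm higher than I had worked out, because I gripped the cases a little differently than planned.

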